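# Load a bearing cover into the clamping fixture and clamp it

### The arm

A 6-joint arm with a two-finger parallel gripper is mounted at the origin on a cart in front of the work surface, level with it; the furniture and walls round the work are solid. World frame = base frame: x ahead of the robot, y to its left, z up, the work surface at z = 0. Lengths are in m, angles in rad, forces in N, time in s.
With the tool pointing down it reaches from about 0.35 to 0.875 m from the base axis. Payload 4.2 kg.
Tool frame: the origin (TCP) lies at the very end of the fingers, on their centre line; the grasp point (between the pads) lies 19 mm behind it (ctrl.hold_point_z is the distance from the TCP to the grasp point, in m); z points along the fingers, y is the line along which they close (so a half turn about z gives the same grasp; the last joint's range is limited). The gripper opens to 85 mm and grips with 20 to 120 N. Pads are 22 mm wide; open, the fingers measure 114 mm over their backs; the gripper's body (76 mm by 85 mm) begins 54 mm behind the grasp point. The pads swing forward as they close: fully open they stand 13 mm farther back than shut.
Start: joints at [1.459, 0.385, 0.008, 0, -1.194, -0.259], TCP at [0.226, 0.583, 0.231] pointing down, gripper open.
Joint ranges: [-3.14, 3.14], [-1.21, 2.06], [-1.07, 1.41], [-3.16, 2.05], [-2.99, -0.16], [-3.1, 3.1]. Speed limits (rad/s): [2.79, 2.79, 3.14, 3.14, 3.14, 3.14].

### API

Orientations are given as a rotation vector (axis times angle).
In Python, from cell import telemetry, eyes, ctrl gives the robot as it stands.
- The arm moves only by the tool step_arm, never from a script. Its argument "motion" is a list of rows, each an object with "translation": the shift along the tool's x, y, z in units of 25 mm (1.0 is 25 mm), a list of three; "rotation": the turn, a rotation vector about the tool's x, y, z in rad, a list of three; "jaw": the finger opening in mm, from 0 to 85.4. In form: [{"translation": [dx, dy, dz], "rotation": [wx, wy, wz], "jaw": jaw}, ...]. A call has exactly 10 rows; each row shifts and turns the commanded pose from where the row before left it, along the tool's axes as they then stand; what a row does not reach is not made up. A row lasts 1/10 s, in which the tool goes at most 50 mm and 8.59 degrees, less where a joint would pass 70% of its speed; a pose out of reach is approached as far as the arm can. A call is refused whole if a number of a shift passes 1 or a number of a turn 0.15, either way. A call with a gripper value outside its range is refused whole. The fingers move at their own pace and stop on an object; the grip force is fixed at half the most. Time passes only in rows, so rows that do not move let the fingers close, or fill a call up. It gives the time, the measured TCP pose, the force, the opening and the grip force at its end, in the units of the state.
- telemetry.sense(): the state, without advancing time (a new reading comes with each control period).
- eyes.grab_frame(name): name is "side" or "top"; returns a dict with "color" (420x560x3 uint8, red, green, blue), "mtx" (3x3 intrinsics, pixels), "R" (3x3) and "t" (3): a world point X has camera coordinates R X + t. Camera axes: x right, y down, z forward; pixel columns grow to the right and rows downward; lengths in m; the calibration is good to about 2 mm. A picture is of the moment at which its call begins. There is no depth.
- ctrl.job_done(): hands the job in; it is judged then, once.
Trained networks look in a picture, given as the dict that the camera call returned (one of the last four; its "shot" number tells which), for a name from the list of things; names that differ only in an ending like _2 or _b are one class to them, and where a whole thing is asked for, a point or a joint stands for the part that bears it (a point fixed in the world has none). Each returns a list of dicts, best first, with "conf" (0 to 1); they miss things now and then, are a little off and sometimes report something else, mostly with a low value. They report only what shows in the picture. A call takes as long as a camera call. They do not tell look-alikes from the thing itself.
- eyes.outline_of(picture, label): "region" (420x560 bool, what is visible of it) and "uv" ([column, row] in pixels, amid what is visible of it).
The state is a dict: "time_s": time; "qpos": joint angles; "qd": joint speeds; "joint_torque": joint torques, N m; "ee_pos": TCP position; "tool_rot": TCP orientation; "ft_force": force on the tool from outside, world axes, zero at the start; "ft_torque": the same for the moment, N m; "width": opening from 0.0 (shut) to 1.0 (fully open); "grasp_force": force on a finger pad.
Only numpy, scipy, OpenCV 4.12 (cv2) and the standard library are available. Lean on these libraries where they do the work, as an engineer would, in place of code of your own. Each camera call takes 0.05 s, during which the arm holds its last target. There are 200 camera calls.

### The job

Load the aluminium cover plate into the clamping fixture: take the brown abrasive block out of the nest and lay it flat in the free part of the steel tray, and swing the red clamp handle fully back so that the clamp is open. Then slide the cover nose first off the loading ledge into the nest until it drops behind the ledge and lies flat, and only then swing the handle upright again so that the clamp holds the cover down. Leave the other things on the bench and in the tray where they are.

Things in the scene. Friction and masses are not known exactly. Their poses are not given: they have to be found in the camera images.
- fixture: Clamping fixture, fixed, at varying place and yaw. Origin: bench level (z=0), on its centre line, under the ledge's edge; x across, y along (cover is loaded towards -y), z up. Dark base 150 mm wide, y -235 to +180 mm, top z=10. Grey side rails: inner faces x=+-51.5, 14 thick, top z=27, y -130 to 0. Flat back stop at y=-133, top z=27, and two 45 degree corner blocks matching the cover's clipped corners.
- ledge_edge (a point): Middle of the edge of the steel loading ledge (fixture frame x=0, y=0, z=15 mm). The ledge reaches from here 180 mm along +y, full width, top z=15; at the edge it steps down 5 mm to the nest floor (z=10). On it two flared guides (top z=27) narrow the way from +-64 mm at y=+25 mm to +-51.5 mm at y=0.
- nest_seat (a point): Point on the nest floor (fixture frame x=0, y=-67, z=10 mm) where the origin of the seated cover belongs, with its axes parallel to the fixture's; the nest leaves the cover about 3 mm of play in all along x and 3 mm along y.
- cover_plate: Aluminium cover plate, 100 wide (x), 130 long (y), 13 mm thick, about 0.45 kg, too wide to grasp; a 60 mm round pad stands 2 mm proud on its top. Both corners of its nose (-y end) are clipped 20 x 20 mm at 45 degrees; the +y end is square. Origin: centre of its underside. Starts flat on the ledge, nose to the nest, skewed up to 0.5 rad and up to 20 mm off the centre line.
- abrasive_block: Brown abrasive block, 34 x 62 x 20 mm (x, y, z), origin at the centre of its underside. Starts flat on the nest floor near the ledge, at any yaw.
- tray: Steel tray on the bench (does not move), 149 x 206 mm (x, y), rim 22 mm high, inner floor 2 mm over the bench, about 120 x 180 mm. Origin: centre of its underside. The half at +y holds a black ring and a grey casting; the half at -y (y from -90 to +10 mm) is free.
- clamp_arm: Clamp's steel hold-down arm, 17 mm wide, 12 high; origin on its pivot (fixture frame x=0, y=-170, z=47 mm). When down it reaches 66 mm along the fixture's +y over the nest; its rubber foot, 57 mm from the pivot, is then 22.6 mm over the bench and bears on a seated cover. Linked to the handle, it turns 1.25 times as far, up and back. The bracket that carries it is 31 mm wide, y -155 to -211, up to z=58.
- clamp_handle (a joint): Angle of the red clamp handle (rad): 0 = upright, clamped, arm down; grows as it swings back, away from the nest (fixture's -y); 0.95 = fully back against its stop, arm up clear of the nest. Its pivot (axis along the fixture's x) lies at x=0, y=-189, z=50 mm in the fixture's frame. Stays where it is left; 2 to 3 N at its end moves it. Starts anywhere from 0 to 0.3.
- handle_end (a point): Rounded end of the red handle, 107 mm from its pivot. The round grip is 18 mm in diameter and 74 mm long.
- oil_bottle: Needle oiler with a red cap, 32 mm wide, 97 mm tall, standing on the bench beside the nest, far (+x) side; origin at its foot.
- v_block: Dark steel V-block on end, 36 x 38 x 40 mm, on the bench beside the nest, robot's side; origin at the centre of its foot.
- loupe: Black eye loupe, 37 mm wide, 30 mm tall, on the bench on the far (+x) side of the loading ledge; origin at its foot.
- bearing_ring: Black turned ring, 52 x 64 x 20 mm, lying in the tray; origin at the centre of its underside.
- casting: Grey eight-sided casting, 36 x 55 x 14 mm, lying in the tray; origin at the centre of its underside.
Mind the look-alikes: they are no part of the job. Leave any orange or turquoise look-alike of the abrasive_block alone.

How it is judged:
By the outcome, as a careful person would: the job done as asked, in the order asked, and still so for the second after the job is handed in, with the robot touching nothing.
It also fails if it takes over 72 s, if anything falls off the work surface, if the arm or the gripper's body presses on something with over 40 N, if the wrist force passes 120 N, or if a joint passes its speed limit or range.

## Working session

There is one attempt and no reset: what is moved stays moved. The work goes in short steps, Python scripts to look and compute and a tool call to move; the robot and the scene stay as the last step left them, time stands still between calls to the robot, and variables do not carry over. Pictures are saved under pics/ and viewed, at most 12 in all, crops included, and the job is handed in when it is done.

Besides the shell and the picture viewer there is one more tool, called after ">>>" by a JSON object that holds its "method" and its "body". step_arm: Moves the arm, as the interface text tells. Its arguments: {"type":"object","properties":{"motion":{"type":"array"}},"required":["motion"]}

```bash
ls; mkdir -p pics
cat > h.py <<'E'
import numpy as np, cv2
from scipy.spatial.transform import Rotation as Ro
from cell import telemetry, eyes, ctrl
def px(im,X):
    c=im["R"]@np.asarray(X,float)+im["t"]; p=im["mtx"]@c; return p[:2]/p[2]
def ray(im,uv,z):
    d=im["R"].T@np.linalg.inv(im["mtx"])@np.array([uv[0],uv[1],1.]); o=-im["R"].T@im["t"]
    return o+d*(z-o[2])/d[2]
def save(im,n,crop=None,s=1):
    a=im["color"][:,:,::-1]
    if crop: a=a[crop[1]:crop[3],crop[0]:crop[2]]
    cv2.imwrite("pics/"+n+".png",cv2.resize(np.ascontiguousarray(a),None,fx=s,fy=s,interpolation=cv2.INTER_CUBIC))
E
python3 - <<'E'
from h import *
np.set_printoptions(precision=4,suppress=True)
s=telemetry.sense();print(s, ctrl.hold_point_z)
for n in("top","side"):
    im=eyes.grab_frame(n); save(im,n+"0",None,1.4); print(n,-im["R"].T@im["t"],im["R"][2],im["mtx"][0])
    for l in "fixture cover_plate abrasive_block tray clamp_arm clamp_handle oil_bottle v_block loupe bearing_ring casting".split():
        print(l,[(round(o["conf"],2),np.round(o["uv"]),o["region"].sum(),ray(im,o["uv"],.01)) for o in eyes.outline_of(im,l)])
E
```

```text
pics
{'time_s': 0.0, 'qpos': array([ 1.4586,  0.3856,  0.0066, -0.0005, -1.194 , -0.2586]), 'qd': array([-0.0003,  0.0009, -0.    , -0.0005, -0.0013, -0.0003]), 'joint_torque': array([ -0.0007, -39.2289,  18.8392,   4.186 ,  -0.0048,  -0.    ]), 'ee_pos': array([0.2262, 0.582 , 0.2302]), 'tool_rot': array([ 3.0856, -0.579 , -0.0005]), 'ft_force': array([ 0.4669,  0.268 , -0.4759]), 'ft_torque': array([0.0321, 0.0133, 0.0018]), 'grasp_force': 0.0, 'width': 0.9984750189565502} 0.0187
top [0.4402 0.1374 1.3623] [ 0.0594 -0.0088 -0.9982] [495.3156   0.     280.3024]
fixture [(0.75, array([329., 185.]), np.int64(5951), array([ 0.5508, -0.0095,  0.01  ])), (0.53, array([248., 142.]), np.int64(132), array([0.6747, 0.2105, 0.01  ]))]
cover_plate [(0.91, array([271., 200.]), np.int64(1700), array([0.5134, 0.1522, 0.01  ])), (0.19, array([331., 184.]), np.int64(6437), array([ 0.551 , -0.0134,  0.01  ]))]
abrasive_block [(0.72, array([274., 269.]), np.int64(268), array([0.3251, 0.1496, 0.01  ])), (0.63, array([339., 263.]), np.int64(309), array([ 0.3368, -0.0298,  0.01  ])), (0.61, array([322.,
[... 1676 characters left out ...]
amp_arm [(0.7, array([250., 173.]), np.int64(204), array([ 0.5905, -0.2931,  0.01  ])), (0.66, array([257., 194.]), np.int64(64), array([ 0.5689, -0.1487,  0.01  ]))]
clamp_handle [(0.7, array([252., 173.]), np.int64(178), array([ 0.5821, -0.294 ,  0.01  ]))]
oil_bottle [(0.49, array([224., 229.]), np.int64(206), array([0.6716, 0.0311, 0.01  ]))]
v_block [(0.66, array([302., 210.]), np.int64(238), array([ 0.429 , -0.0462,  0.01  ])), (0.52, array([266., 225.]), np.int64(3429), array([0.5483, 0.0235, 0.01  ]))]
loupe []
bearing_ring [(0.98, array([333., 365.]), np.int64(405), array([0.4349, 0.4965, 0.01  ]))]
casting [(0.6, array([300., 363.]), np.int64(427), array([0.5003, 0.4874, 0.01  ]))]
```

View pics/top0.png

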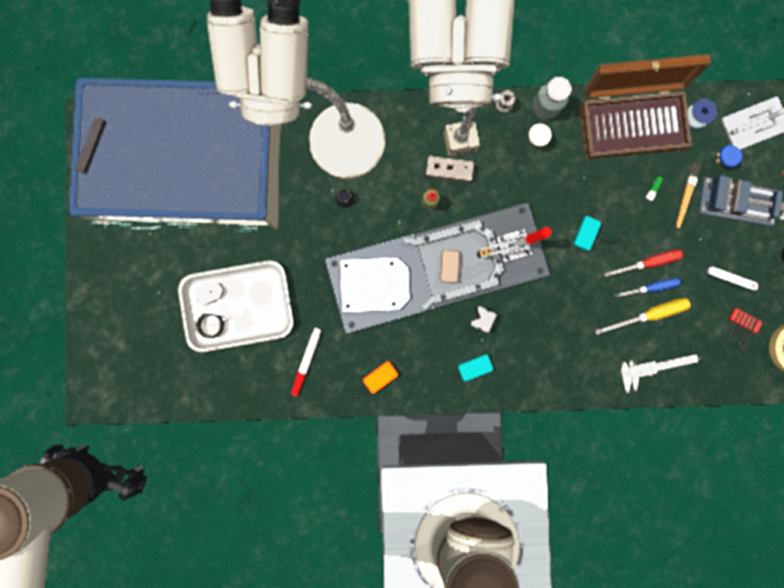

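View pics/side0.png

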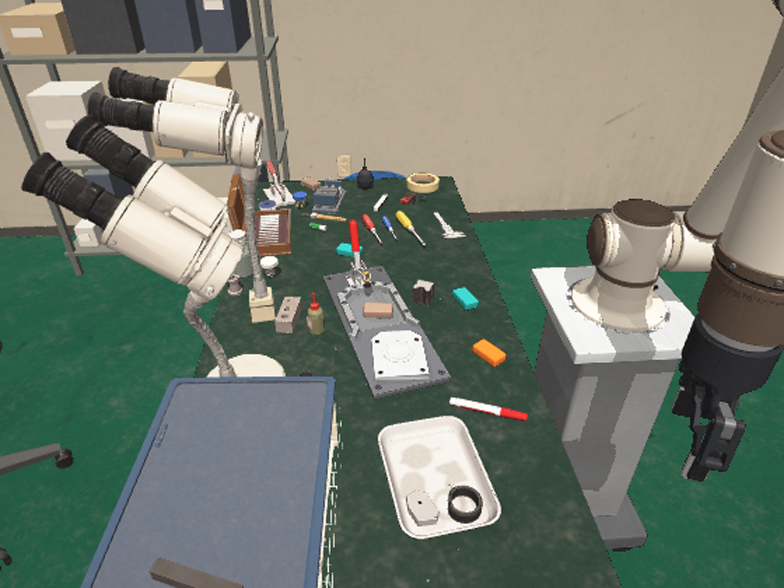

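The top view shows brown block at (451,266) in the 1.4× picture. The look-alikes are orange (380,377) and turquoise (476,368) and (588,233). I choose the brown one in the nest. The tray's free half is its right half in this view.

```bash
cat >> h.py <<'E'
def hull(m):
    c=max(cv2.findContours(m.astype(np.uint8),cv2.RETR_EXTERNAL,cv2.CHAIN_APPROX_NONE)[0],key=cv2.contourArea)
    return cv2.convexHull(c)[:,0,:].astype(float)
def rect(im,m,z):
    P=np.array([ray(im,p,z)[:2]*1000 for p in hull(m)],np.float32)
    return cv2.minAreaRect(P)
def fx(F,p):  # fixture point (mm) -> world m ; F=(x,y,yaw)
    c,s=np.cos(F[2]),np.sin(F[2]); p=np.asarray(p,float)/1000
    return np.array([F[0]+c*p[0]-s*p[1],F[1]+s*p[0]+c*p[1],p[2]])
def poly(a,im,pts,col,s,o):
    q=np.array([(px(im,p)-o+.5)*s for p in pts]); cv2.polylines(a,[np.round(q).astype(int)],True,col,1)
E
python3 - <<'E'
from h import *
im=eyes.grab_frame("top")
f=eyes.outline_of(im,"fixture")[0]["region"];c=eyes.outline_of(im,"cover_plate")[0]["region"]
r=rect(im,f|c,.010);print("fix",r)
rc=rect(im,c,.013);print("cover",rc)
hsv=cv2.cvtColor(im["color"],cv2.COLOR_RGB2HSV)
b=[o for o in eyes.outline_of(im,"abrasive_block") if abs(o["uv"][0]-322)<8][0]["region"]
print("blk",rect(im,b,.03))
t=eyes.outline_of(im,"tray")[0]["region"];print("tray",rect(im,t,.022))
# fixture frame from rect
box=cv2.boxPoints(r); ctr=np.array(r[0])
e=[box[1]-box[0],box[2]-box[1]];L=max(e,key=np.linalg.norm);L=L/np.linalg.norm(L)
if L[1]<0:L=-L
yaw=np.arctan2(-L[0],L[1]); o=ctr-L*(-27.5); print("F",o,yaw)
F=(o[0]/1000,o[1]/1000,yaw)
X0,Y0=215,135;s=4
a=cv2.resize(np.ascontiguousarray(im["color"][135:255,215:405,::-1]),None,fx=s,fy=s,interpolation=cv2.INTER_CUBIC)
O=np.array([X0,Y0])
R=lambda x0,x1,y0,y1,z:[fx(F,(x0,y0,z)),fx(F,(x1,y0,z)),fx(F,(x1,y1,z)),fx(F,(x0,y1,z))]
poly(a,im,R(-75,75,-235,180,10),(0,255,0),s,O)
poly(a,im,R(-75,75,0,180,15),(255,0,0),s,O)
poly(a,im,R(-51.5,51.5,-133,0,27),(0,0,255),s,O)
cv2.imwrite("pics/crop1.png",a)
E
```

```text
fix ((540.2077026367188, 25.320816040039062), (151.01393127441406, 438.6399841308594), 14.179214477539062)
cover ((507.8418884277344, 159.44305419921875), (136.5612335205078, 103.77080535888672), 88.37346649169922)
blk ((536.619140625, 16.590150833129883), (35.07166290283203, 62.30377960205078), 88.01548767089844)
tray ((472.964599609375, 430.12420654296875), (149.0463409423828, 206.52549743652344), 8.329505920410156)
F [533.47142267  51.98301125] 0.24747391
```

View pics/crop1.png

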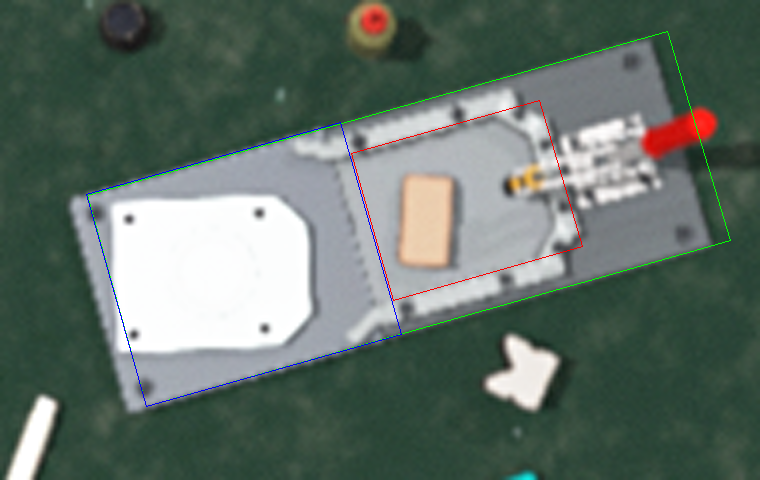

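The crop confirms the brown block in the nest. The model frame needs about a +12 mm shift along y, because the handle was in the mask. I'll fit the poses on image edges next.

```bash
cat >> h.py <<'E'
from scipy.optimize import minimize
def segs(P,closed=True):
    P=np.array(P); Q=np.roll(P,-1,0); n=len(P) if closed else len(P)-1
    return np.concatenate([P[i]+np.linspace(.04,.96,60)[:,None]*(Q[i]-P[i]) for i in range(n)])
def grad(im,s=1.2):
    g=cv2.GaussianBlur(im["color"],(0,0),s).astype(np.float32)
    d=sum(np.hypot(cv2.Sobel(g[...,k],5,1,0),cv2.Sobel(g[...,k],5,0,1)) for k in range(3)); return np.minimum(d,np.percentile(d,97))
def fit(ims,pts,x0,grid=6):
    # pts: Nx3 mm in object frame
    G=[grad(im) for im in ims]
    def cost(v):
        F=(v[0]/1000,v[1]/1000,v[2]/100); c,s=np.cos(F[2]),np.sin(F[2])
        W=np.c_[F[0]+(c*pts[:,0]-s*pts[:,1])/1000,F[1]+(s*pts[:,0]+c*pts[:,1])/1000,pts[:,2]/1000]; r=0
        for im,g in zip(ims,G):
            C=W@im["R"].T+im["t"]; p=C@im["mtx"].T; p=(p[:,:2]/p[:,2:]).astype(np.float32)
            r-=cv2.remap(g,p[None,:,0],p[None,:,1],cv2.INTER_LINEAR).mean()/g.max()
        return r
    best=min((cost((x0[0]+a,x0[1]+b,x0[2]*100+t)),(x0[0]+a,x0[1]+b,x0[2]*100+t)) for a in np.arange(-grid,grid+1,2) for b in np.arange(-grid,grid+1,2) for t in np.arange(-6,7,1.5))
    r=minimize(cost,best[1],method="Nelder-Mead",options=dict(initial_simplex=np.array(best[1])+np.array([[0,0,0],[2,0,0],[0,2,0],[0,0,1.5]])))
    return r.x/np.array([1,1,100]),r.fun
def box(x0,x1,y0,y1,z): return [(x0,y0,z),(x1,y0,z),(x1,y1,z),(x0,y1,z)]
FIX=np.concatenate([segs([(-75,0,10),(-75,-235,10),(75,-235,10),(75,0,10)],False),segs([(75,0,15),(75,180,15),(-75,180,15),(-75,0,15)],False)])
def COV(z): return segs([(-30,-65,z),(30,-65,z),(50,-45,z),(50,65,z),(-50,65,z),(-50,-45,z)])
def BLK(z): return segs(box(-17,17,-31,31,z))
TRAY=segs(box(-74.5,74.5,-103,103,22))
def loc(F,p):
    d=np.array(p[:2])*1.-np.array(F[:2]);c,s=np.cos(F[2]),np.sin(F[2]);return np.array([c*d[0]+s*d[1],-s*d[0]+c*d[1]])
E
python3 - <<'E'
from h import *
np.set_printoptions(precision=4,suppress=True)
t=eyes.grab_frame("top");s=eyes.grab_frame("side")
for nm,P,x0 in (("fix",FIX,(530.6,63.5,.247)),("cover",COV(28),(506,159,.03)),("blk",BLK(30),(536.6,16.6,.035+np.pi/2)),("tray",TRAY,(473,430,.145))):
    for k,i in (("top",[t]),("side",[s]),("both",[t,s])):
        r=fit(i,P,x0);print(nm,k,*r)
        if nm=="fix": F=r[0]
    if nm!="fix": print("  in fixture",loc(F,r[0]),r[0][2]-F[2])
h=eyes.outline_of(t,"clamp_handle")[0]["region"];hp=np.argwhere(h)[:,::-1];print(hp.min(0),hp.max(0))
hs=eyes.outline_of(s,"clamp_handle")[0]["region"];hs=np.argwhere(hs)[:,::-1];print(hs.min(0),hs.max(0))
for a in(0,.1,.2,.3):
    e=fx((F[0]/1000,F[1]/1000,F[2]),(0,-189-107*np.sin(a),50+107*np.cos(a)));print(a,px(t,e),px(s,e))
print(Ro.from_rotvec(telemetry.sense()["tool_rot"]).as_matrix())
E
```

```text
fix top [529.1432  64.4614   0.2472] -0.7906665802001953
fix side [529.0186  68.7565   0.248 ] -0.7125644683837891
fix both [529.3947  65.4663   0.2479] -1.4766087532043457
cover top [504.9612 161.0736   0.0113] -0.8893629908561707
cover side [504.9276 163.5314   0.0205] -0.9650812745094299
cover both [504.8677 161.764    0.012 ] -1.8325566053390503
  in fixture [-0.1464 99.3719] -0.23592623775067462
blk top [539.1702  15.9842   1.5344] -0.3896626830101013
blk side [534.5397  21.9417   1.5042] -0.48176950216293335
blk both [536.6994  17.4504   1.4685] -0.8287951946258545
  in fixture [ -4.7013 -48.3403] 1.2205846879109747
tray top [471.3631 431.8076   0.1475] -0.9528831839561462
tray side [471.8414 431.1636   0.1483] -0.9297508597373962
tray both [471.4917 431.6055   0.1489] -1.8806006908416748
  in fixture [ 33.7149 369.153 ] -0.09901727266451776
[370 161] [393 174]
[249 157] [257 191]
0 [379.3075 168.121 ] [253.9745 159.8115]
0.1 [383.4337 166.965 ] [253.0556 158.4137]
0.2 [387.4164 165.8754] [252.1704 157.3556]
0.3 [391.2061 164.8655] [251.3278 156.6412]
[[ 0.932  -0.3624 -0.    ]
 [-0.3624 -0.932  -0.    ]
 [-0.      0.     -1.    ]]
```

>>> {"method": "step_arm", "body": {"motion": [{"translation":[0.99,0.83,0],"rotation":[0,0,0],"jaw":60},{"translation":[0.99,0.83,0],"rotation":[0,0,0],"jaw":60},{"translation":[0.99,0.83,0],"rotation":[0,0,0],"jaw":60},{"translation":[0.99,0.83,0],"rotation":[0,0,0],"jaw":60},{"translation":[0.99,0.83,0],"rotation":[0,0,0],"jaw":60},{"translation":[0.99,0.83,0],"rotation":[0,0,0],"jaw":60},{"translation":[0.99,0.83,0],"rotation":[0,0,0],"jaw":60},{"translation":[0.99,0.83,0],"rotation":[0,0,0],"jaw":60},{"translation":[0.99,0.83,0],"rotation":[0,0,0],"jaw":60},{"translation":[0.99,0.83,0],"rotation":[0,0,0],"jaw":60}]}}

```text
time_s: 2.65
ee_pos: [0.3824, 0.2983, 0.2316]
tool_rot: [-3.087, 0.579, -0.0]
ft_force: [0.6, -0.4, -0.3]
width: 0.702
grasp_force: 0.0
```

>>> {"method": "step_arm", "body": {"motion": [{"translation":[0.99,0.83,0],"rotation":[0,0,0],"jaw":60},{"translation":[0.99,0.83,0],"rotation":[0,0,0],"jaw":60},{"translation":[0.99,0.83,0],"rotation":[0,0,0],"jaw":60},{"translation":[0.99,0.83,0],"rotation":[0,0,0],"jaw":60},{"translation":[0.99,0.83,0],"rotation":[0,0,0],"jaw":60},{"translation":[0.99,0.83,0],"rotation":[0,0,0],"jaw":60},{"translation":[0.99,0.83,0],"rotation":[0,0,0],"jaw":60},{"translation":[0.99,0.83,0],"rotation":[0,0,0],"jaw":60},{"translation":[0.99,0.83,0],"rotation":[0,0,0],"jaw":60},{"translation":[0.99,0.83,0],"rotation":[0,0,0],"jaw":60}]}}

```text
time_s: 3.65
ee_pos: [0.538, 0.0151, 0.2315]
tool_rot: [-3.088, 0.579, -0.001]
ft_force: [0.9, 0.1, -0.2]
width: 0.706
grasp_force: 0.0
```

>>> {"method": "step_arm", "body": {"motion": [{"translation":[0,0,0],"rotation":[0,0,-0.111],"jaw":60},{"translation":[0,0,0],"rotation":[0,0,-0.111],"jaw":60},{"translation":[0,0,0],"rotation":[0,0,-0.112],"jaw":60},{"translation":[0,0,1],"rotation":[0,0,0],"jaw":60},{"translation":[0,0,1],"rotation":[0,0,0],"jaw":60},{"translation":[0,0,1],"rotation":[0,0,0],"jaw":60},{"translation":[0,0,1],"rotation":[0,0,0],"jaw":60},{"translation":[0,0,1],"rotation":[0,0,0],"jaw":60},{"translation":[0,0,0],"rotation":[0,0,0],"jaw":60},{"translation":[0,0,0],"rotation":[0,0,0],"jaw":60}]}}

```text
time_s: 4.65
ee_pos: [0.5378, 0.0163, 0.1067]
tool_rot: [3.141, -0.057, 0.0]
ft_force: [-0.7, 0.4, 0.2]
width: 0.701
grasp_force: 0.0
```

Run:
```python
from h import *
s=eyes.grab_frame("side");t=eyes.grab_frame("top")
a=cv2.resize(s["color"][150:290,190:340,::-1],None,fx=4,fy=4,interpolation=cv2.INTER_CUBIC)
O=np.array([190,150])
for z in (.012,): cv2.circle(a,tuple(int(v) for v in (px(s,[.5378,.0163,z])-O+.5)*4),4,(0,255,0),1)
poly(a,s,[fx((.5367,.0170,1.53),p) for p in box(-17,17,-31,31,30)],(255,0,0),4,O)
cv2.imwrite("pics/side1.png",a)
```

```text
(no output)
```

View pics/side1.png

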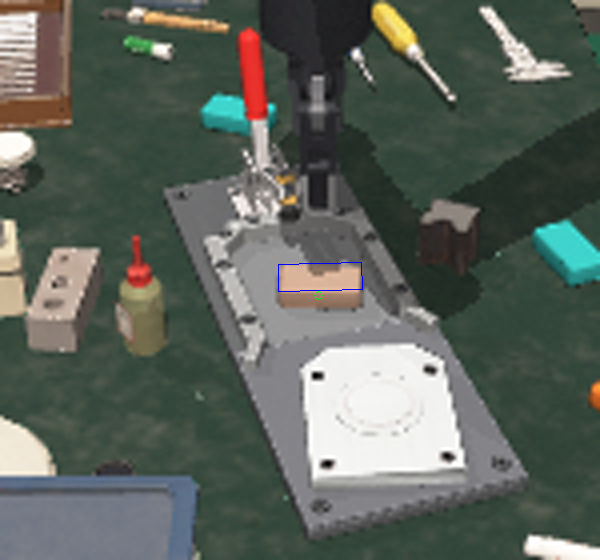

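The block sits under the gripper at (318,280) and matches the outline. Next: descend, grip, lift.

>>> {"method": "step_arm", "body": {"motion": [{"translation":[0,0.02,0.9],"rotation":[0,0,0],"jaw":60},{"translation":[0,0,0.9],"rotation":[0,0,0],"jaw":60},{"translation":[0,0,0.9],"rotation":[0,0,0],"jaw":60},{"translation":[0,0,0.6],"rotation":[0,0,0],"jaw":60},{"translation":[0,0,0.35],"rotation":[0,0,0],"jaw":60},{"translation":[0,0,0],"rotation":[0,0,0],"jaw":20},{"translation":[0,0,0],"rotation":[0,0,0],"jaw":20},{"translation":[0,0,0],"rotation":[0,0,0],"jaw":20},{"translation":[0,0,0],"rotation":[0,0,0],"jaw":20},{"translation":[0,0,0],"rotation":[0,0,0],"jaw":20}]}}

```text
time_s: 5.75
ee_pos: [0.5385, 0.0161, 0.0164]
tool_rot: [-3.14, 0.057, -0.004]
ft_force: [-0.8, 0.9, 6.0]
width: 0.384
grasp_force: 59.2
```

>>> {"method": "step_arm", "body": {"motion": [{"translation":[0,0,-0.5],"rotation":[0,0,0],"jaw":20},{"translation":[0,0,-1],"rotation":[0,0,0],"jaw":20},{"translation":[0,0,-1],"rotation":[0,0,0],"jaw":20},{"translation":[0,0,-1],"rotation":[0,0,0],"jaw":20},{"translation":[0,-0.4,-0.5],"rotation":[0,0,0],"jaw":20},{"translation":[-0.2,-0.9,0],"rotation":[0,0,0],"jaw":20},{"translation":[-0.2,-0.99,0],"rotation":[0,0,0],"jaw":20},{"translation":[-0.2,-0.99,0],"rotation":[0,0,0],"jaw":20},{"translation":[-0.2,-0.99,0],"rotation":[0,0,0],"jaw":20},{"translation":[-0.2,-0.99,0],"rotation":[0,0,0],"jaw":20}]}}

```text
time_s: 6.75
ee_pos: [0.5167, 0.1489, 0.1156]
tool_rot: [-3.141, 0.058, 0.0]
ft_force: [-0.1, -0.1, -0.3]
width: 0.391
grasp_force: 58.6
```

>>> {"method": "step_arm", "body": {"motion": [{"translation":[-0.2,-0.99,0],"rotation":[0,0,0],"jaw":20},{"translation":[-0.2,-0.99,0],"rotation":[0,0,0],"jaw":20},{"translation":[-0.2,-0.99,0],"rotation":[0,0,0],"jaw":20},{"translation":[-0.3,-0.99,0],"rotation":[0,0,0],"jaw":20},{"translation":[-0.3,-0.99,0],"rotation":[0,0,0],"jaw":20},{"translation":[-0.3,-0.99,0],"rotation":[0,0,0],"jaw":20},{"translation":[-0.3,-0.99,0],"rotation":[0,0,0],"jaw":20},{"translation":[-0.2,-0.99,0],"rotation":[0,0,0],"jaw":20},{"translation":[-0.2,-0.99,0],"rotation":[0,0,0],"jaw":20},{"translation":[0,-0.7,0],"rotation":[0,0,0],"jaw":20}]}}

```text
time_s: 7.75
ee_pos: [0.4705, 0.3916, 0.1155]
tool_rot: [-3.141, 0.056, 0.0]
ft_force: [-0.3, 0.0, -0.9]
width: 0.384
grasp_force: 58.6
```

>>> {"method": "step_arm", "body": {"motion": [{"translation":[0,0,0],"rotation":[0,0,-0.093],"jaw":20},{"translation":[0,0,0],"rotation":[0,0,-0.093],"jaw":20},{"translation":[0,0,0],"rotation":[0,0,0],"jaw":20},{"translation":[0,0,0.8],"rotation":[0,0,0],"jaw":20},{"translation":[0,0,0.8],"rotation":[0,0,0],"jaw":20},{"translation":[0,0,0.8],"rotation":[0,0,0],"jaw":20},{"translation":[0,0,0.4],"rotation":[0,0,0],"jaw":20},{"translation":[0,0,0],"rotation":[0,0,0],"jaw":20},{"translation":[0,0,0],"rotation":[0,0,0],"jaw":20},{"translation":[0,0,0],"rotation":[0,0,0],"jaw":20}]}}

```text
time_s: 8.75
ee_pos: [0.4718, 0.3909, 0.0463]
tool_rot: [-3.131, -0.234, -0.003]
ft_force: [-0.3, 0.1, -0.3]
width: 0.385
grasp_force: 58.6
```

>>> {"method": "step_arm", "body": {"motion": [{"translation":[0.2,0,0.5],"rotation":[0,0,0],"jaw":20},{"translation":[0,0,0.5],"rotation":[0,0,0],"jaw":20},{"translation":[0,0,0.3],"rotation":[0,0,0],"jaw":20},{"translation":[0,0,0.15],"rotation":[0,0,0],"jaw":20},{"translation":[0,0,0.02],"rotation":[0,0,0],"jaw":20},{"translation":[0,0,0],"rotation":[0,0,0],"jaw":20},{"translation":[0,0,0],"rotation":[0,0,0],"jaw":48},{"translation":[0,0,0],"rotation":[0,0,0],"jaw":48},{"translation":[0,0,0],"rotation":[0,0,0],"jaw":48},{"translation":[0,0,0],"rotation":[0,0,0],"jaw":48}]}}

```text
time_s: 9.75
ee_pos: [0.4762, 0.3911, 0.0084]
tool_rot: [-3.133, -0.234, -0.0]
ft_force: [0.1, 0.2, 0.2]
width: 0.563
grasp_force: 0.0
```

>>> {"method": "step_arm", "body": {"motion": [{"translation":[0,0,-0.5],"rotation":[0,0,0],"jaw":48},{"translation":[0,0,-1],"rotation":[0,0,0],"jaw":48},{"translation":[0,0,-1],"rotation":[0,0,0],"jaw":48},{"translation":[0,0,-1],"rotation":[0,0,0],"jaw":0},{"translation":[0,0,-1],"rotation":[0,0,0],"jaw":0},{"translation":[0,0,-1],"rotation":[0,0,0],"jaw":0},{"translation":[0.04,0.99,-1],"rotation":[0,0,0],"jaw":0},{"translation":[0.04,0.99,-1],"rotation":[0,0,0],"jaw":0},{"translation":[0.04,0.99,-1],"rotation":[0,0,0],"jaw":0},{"translation":[0.04,0.99,0],"rotation":[0,0,0],"jaw":0}]}}

```text
time_s: 10.75
ee_pos: [0.4966, 0.294, 0.2264]
tool_rot: [-3.127, -0.235, -0.013]
ft_force: [0.1, 0.0, 0.5]
width: -0.001
grasp_force: 0.0
```

>>> {"method": "step_arm", "body": {"motion": [{"translation":[0.04,0.99,0],"rotation":[0,0,0],"jaw":0},{"translation":[0.04,0.99,0],"rotation":[0,0,0],"jaw":0},{"translation":[0.04,0.99,0],"rotation":[0,0,0],"jaw":0},{"translation":[0.04,0.99,0],"rotation":[0,0,0],"jaw":0},{"translation":[0.04,0.99,0],"rotation":[0,0,0],"jaw":0},{"translation":[0.04,0.99,0],"rotation":[0,0,0],"jaw":0},{"translation":[0.04,0.99,0],"rotation":[0,0,0],"jaw":0},{"translation":[0.04,0.99,0],"rotation":[0,0,0],"jaw":0},{"translation":[0.04,0.99,0],"rotation":[0,0,0],"jaw":0},{"translation":[0.04,0.99,0],"rotation":[0,0,0],"jaw":0}]}}

```text
time_s: 11.75
ee_pos: [0.5415, 0.0494, 0.222]
tool_rot: [-3.132, -0.234, -0.002]
ft_force: [0.6, 0.0, -0.5]
width: -0.003
grasp_force: 0.0
```

>>> {"method": "step_arm", "body": {"motion": [{"translation":[0.04,0.99,0],"rotation":[0,0,0],"jaw":0},{"translation":[0.04,0.99,0],"rotation":[0,0,0],"jaw":0},{"translation":[0.04,0.99,0],"rotation":[0,0,0],"jaw":0},{"translation":[0.04,0.99,0],"rotation":[0,0,0],"jaw":0},{"translation":[0.04,0.99,0],"rotation":[0,0,0],"jaw":0},{"translation":[0.04,0.8,0],"rotation":[0,0,0],"jaw":0},{"translation":[0,0,0],"rotation":[0,0,-0.099],"jaw":0},{"translation":[0,0,0.5],"rotation":[0,0,0],"jaw":0},{"translation":[0,0,0],"rotation":[0,0,0],"jaw":0},{"translation":[0,0,0],"rotation":[0,0,0],"jaw":0}]}}

```text
time_s: 12.75
ee_pos: [0.5683, -0.0905, 0.208]
tool_rot: [3.118, 0.388, -0.002]
ft_force: [0.8, 0.5, 0.0]
width: 0.001
grasp_force: 0.0
```

Run:
```python
from h import *
s=eyes.grab_frame("side");t=eyes.grab_frame("top"); st=telemetry.sense()
print(st["qpos"],st["ee_pos"])
F=np.array([.5293,.0655,.248]);print("tcp in fix",loc(F,st["ee_pos"])*1000)
T=(.4715,.4316,.149)
r=fit([t,s],BLK(22),(478,391,.149+np.pi/2));print("blk",r,loc((471.5,431.6,.149),r[0]))
A=cv2.resize(s["color"][110:290,190:340,::-1],None,fx=3,fy=3,interpolation=cv2.INTER_CUBIC)
B=cv2.resize(t["color"][170:270,110:230,::-1],None,fx=2.8,fy=2.8,interpolation=cv2.INTER_CUBIC)
C=np.zeros((540,800,3),np.uint8);C[:540,:450]=A;C[:B.shape[0],455:455+B.shape[1]]=B[:,:345]
cv2.imwrite("pics/c2.png",C)
```

```text
[ 1.23644695e-01  3.18808948e-01 -1.50678187e-01  1.74180723e-04
 -1.10114535e+00  1.69532471e+00] [ 0.56877256 -0.09038964  0.20852465]
tcp in fix [-6.41526226e-04 -1.60809398e+02]
blk (array([472.93668993, 392.58474583,   1.66146174]), np.float64(-1.1151118278503418)) [ -4.37101522 -38.7962416 ]
```

View pics/c2.png

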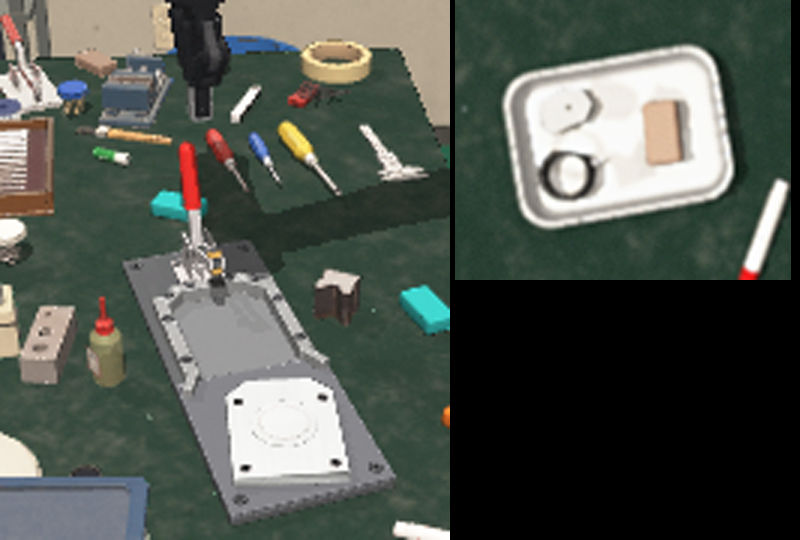

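The block lies flat in the tray's free half, and the other tray parts are undisturbed. Next I push the handle back.

>>> {"method": "step_arm", "body": {"motion": [{"translation":[0,0,1],"rotation":[0,0,0],"jaw":0},{"translation":[0,0,1],"rotation":[0,0,0],"jaw":0},{"translation":[0,0,0.94],"rotation":[0,0,0],"jaw":0},{"translation":[0,0,0.4],"rotation":[0,0,0],"jaw":0},{"translation":[0,0.52,0],"rotation":[0,0,0],"jaw":0},{"translation":[0,0.52,0],"rotation":[0,0,0],"jaw":0},{"translation":[0,0.44,0.14],"rotation":[0,0,0],"jaw":0},{"translation":[0,0.44,0.14],"rotation":[0,0,0],"jaw":0},{"translation":[0,0.4,0.3],"rotation":[0,0,0],"jaw":0},{"translation":[0,0.3,0.25],"rotation":[0,0,0],"jaw":0}]}}

```text
time_s: 13.85
ee_pos: [0.5857, -0.1556, 0.1043]
tool_rot: [3.117, 0.388, 0.003]
ft_force: [0.9, 2.3, 4.0]
width: 0.001
grasp_force: 1.7
```

>>> {"method": "step_arm", "body": {"motion": [{"translation":[0,0.1,0.1],"rotation":[0,0,0],"jaw":0},{"translation":[0,0.1,0.05],"rotation":[0,0,0],"jaw":0},{"translation":[0,0.06,0.05],"rotation":[0,0,0],"jaw":0},{"translation":[0,0.06,0.0],"rotation":[0,0,0],"jaw":0},{"translation":[0,0,0],"rotation":[0,0,0],"jaw":0},{"translation":[0,0,0],"rotation":[0,0,0],"jaw":0},{"translation":[0,0,0],"rotation":[0,0,0],"jaw":0},{"translation":[0,0,0],"rotation":[0,0,0],"jaw":0},{"translation":[0,0,0],"rotation":[0,0,0],"jaw":0},{"translation":[0,0,0],"rotation":[0,0,0],"jaw":0}]}}

```text
time_s: 14.85
ee_pos: [0.5866, -0.1621, 0.099]
tool_rot: [-3.117, -0.389, 0.001]
ft_force: [-1.4, 1.3, 0.6]
width: 0.002
grasp_force: 0.6
```

```bash
cat >> h.py <<'E'
def handle(F,ims):
    """fit handle angle by red-mask overlap"""
    out=[]
    for im in ims:
        h=cv2.cvtColor(im["color"],cv2.COLOR_RGB2HSV); red=((h[...,0]<6)|(h[...,0]>174))&(h[...,1]>180)&(h[...,2]>90)
        def sc(a):
            m=np.zeros(red.shape,np.uint8)
            for r in np.linspace(42,98,25):
                c=fx(F,(0,-189-r*np.sin(a),50+r*np.cos(a))); d=(im["R"]@c+im["t"])[2]
                u=px(im,c); cv2.circle(m,(int(round(u[0]*16)),int(round(u[1]*16))),int(16*im["mtx"][0,0]*.009/d),1,-1,shift=4)
            m=m>0; return (m&red).sum()-.5*(m&~red).sum()
        A=np.arange(-.1,1.1,.02); S=[sc(a) for a in A]; out.append((round(A[int(np.argmax(S))],2),max(S)))
    return out
E
python3 - <<'E'
from h import *
s=eyes.grab_frame("side");t=eyes.grab_frame("top"); st=telemetry.sense()
print(st["ee_pos"],loc((.5293,.0655,.248),st["ee_pos"])*1000,handle((.5293,.0655,.248),[t,s]))
E
```

```text
[ 0.58660599 -0.16207852  0.09899841] [  -0.30997952 -234.68247595] [(np.float64(-0.1), np.float64(-37.5)), (np.float64(0.94), np.float64(-0.5))]
```

>>> {"method": "step_arm", "body": {"motion": [{"translation":[0,0.06,0.05],"rotation":[0,0,0],"jaw":0},{"translation":[0,0.06,0.05],"rotation":[0,0,0],"jaw":0},{"translation":[0,0.06,0.05],"rotation":[0,0,0],"jaw":0},{"translation":[0,0.06,0.05],"rotation":[0,0,0],"jaw":0},{"translation":[0,0,0],"rotation":[0,0,0],"jaw":0},{"translation":[0,0,0],"rotation":[0,0,0],"jaw":0},{"translation":[0,0,0],"rotation":[0,0,0],"jaw":0},{"translation":[0,0,0],"rotation":[0,0,0],"jaw":0},{"translation":[0,0,0],"rotation":[0,0,0],"jaw":0},{"translation":[0,0,0],"rotation":[0,0,0],"jaw":0}]}}

```text
time_s: 15.95
ee_pos: [0.5874, -0.1646, 0.0965]
tool_rot: [-3.114, -0.39, 0.001]
ft_force: [-7.3, 16.3, 16.7]
width: 0.0
grasp_force: 11.9
```

The handle is at its stop: 24 N, and the camera gives 0.94. Next: lift, travel behind the cover, turn, open to 60.

>>> {"method": "step_arm", "body": {"motion": [{"translation":[0,0,-1],"rotation":[0,0,0],"jaw":0},{"translation":[0,0,-1],"rotation":[0,0,0],"jaw":0},{"translation":[0,0,-1],"rotation":[0,0,0],"jaw":0},{"translation":[0,-1,-0.4],"rotation":[0,0,0],"jaw":0},{"translation":[0,-1,0],"rotation":[0,0,0],"jaw":0},{"translation":[0,-1,0],"rotation":[0,0,0],"jaw":0},{"translation":[0,-1,0],"rotation":[0,0,0],"jaw":0},{"translation":[0,-1,0],"rotation":[0,0,0],"jaw":0},{"translation":[0,-1,0],"rotation":[0,0,0],"jaw":0},{"translation":[0,-1,0],"rotation":[0,0,0],"jaw":0}]}}

```text
time_s: 16.95
ee_pos: [0.5454, 0.0024, 0.1792]
tool_rot: [3.117, 0.389, 0.002]
ft_force: [-0.1, -0.4, 0.2]
width: 0.0
grasp_force: 0.0
```

>>> {"method": "step_arm", "body": {"motion": [{"translation":[0,-1,0],"rotation":[0,0,0],"jaw":60},{"translation":[0,-1,0],"rotation":[0,0,0],"jaw":60},{"translation":[0,-1,0],"rotation":[0,0,0],"jaw":60},{"translation":[0,-1,0],"rotation":[0,0,0],"jaw":60},{"translation":[0,-1,0],"rotation":[0,0,0],"jaw":60},{"translation":[0,-1,0],"rotation":[0,0,0],"jaw":60},{"translation":[0,-1,0],"rotation":[0,0,0],"jaw":60},{"translation":[0,-1,0],"rotation":[0,0,0],"jaw":60},{"translation":[0,-1,0],"rotation":[0,0,0],"jaw":60},{"translation":[0,-1,0],"rotation":[0,0,0],"jaw":60}]}}

```text
time_s: 17.95
ee_pos: [0.4841, 0.245, 0.1792]
tool_rot: [-3.117, -0.389, -0.002]
ft_force: [-0.3, -0.8, 0.2]
width: 0.704
grasp_force: 0.0
```

>>> {"method": "step_arm", "body": {"motion": [{"translation":[0,-0.1,0],"rotation":[0,0,0.15],"jaw":60},{"translation":[0,0,0],"rotation":[0,0,0.15],"jaw":60},{"translation":[0,0,0],"rotation":[0,0,0.15],"jaw":60},{"translation":[0,0,0],"rotation":[0,0,0.15],"jaw":60},{"translation":[0,0,0],"rotation":[0,0,0.15],"jaw":60},{"translation":[0,0,0.8],"rotation":[0,0,0.15],"jaw":60},{"translation":[0,0,0.8],"rotation":[0,0,0.15],"jaw":60},{"translation":[0,0,0.8],"rotation":[0,0,0.15],"jaw":60},{"translation":[0,0,0.8],"rotation":[0,0,0.15],"jaw":60},{"translation":[0,0,0.8],"rotation":[0,0,0.15],"jaw":60}]}}

```text
time_s: 18.95
ee_pos: [0.4839, 0.2465, 0.0784]
tool_rot: [-2.54, 1.847, -0.001]
ft_force: [-0.2, -0.2, 0.6]
width: 0.703
grasp_force: 0.0
```

```bash
cat >> h.py <<'E'
FX=(.5293,.0655,.248)
def tool():
    st=telemetry.sense(); M=Ro.from_rotvec(st["tool_rot"]).as_matrix()
    print("tcp fix mm",loc(FX,st["ee_pos"])*1000,"z",st["ee_pos"][2]*1000,"yaw",np.arctan2(M[1,0],M[0,0])-FX[2],"tilt",M[2],"F",st["ft_force"],"t",st["time_s"])
E
python3 - <<'E'
from h import *
np.set_printoptions(precision=3,suppress=True)
tool();s=eyes.grab_frame("side");t=eyes.grab_frame("top")
print(handle(FX,[t,s])); save(s,"s3",(190,110,390,310),3)
E
```

```text
tcp fix mm [  0.446 186.628] z 78.43141501154341 yaw -1.5058430235441869 tilt [-0.    -0.001 -1.   ] F [-0.153 -0.221  0.566] t 18.95
[(np.float64(1.02), np.float64(187.0)), (np.float64(0.98), np.float64(76.0))]
```

View pics/s3.png

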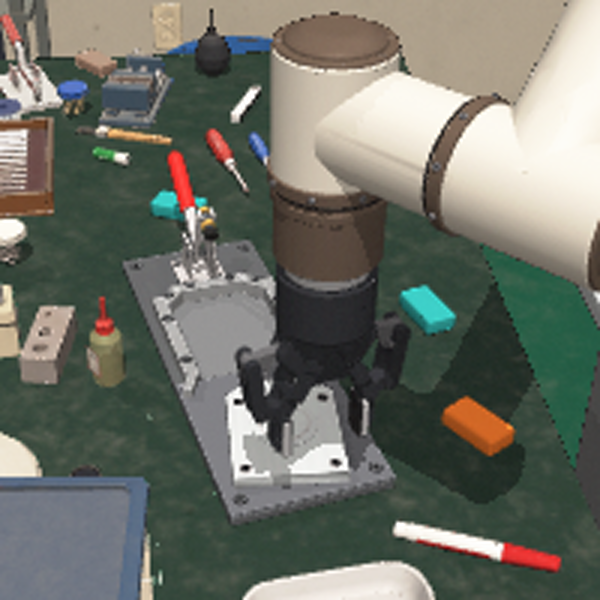

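The clamp is open and its arm is up; the gripper hangs over the cover's rear end at (310,430). Next: finish the turn, back off 6 mm and descend behind the cover.

>>> {"method": "step_arm", "body": {"motion": [{"translation":[0,0,0],"rotation":[0,0,0.065],"jaw":60},{"translation":[-0.25,0,0],"rotation":[0,0,0],"jaw":60},{"translation":[0,0,0.6],"rotation":[0,0,0],"jaw":60},{"translation":[0,0,0.6],"rotation":[0,0,0],"jaw":60},{"translation":[0,0,0.6],"rotation":[0,0,0],"jaw":60},{"translation":[0,0,0.4],"rotation":[0,0,0],"jaw":60},{"translation":[0,0,0.2],"rotation":[0,0,0],"jaw":60},{"translation":[0,0,0.1],"rotation":[0,0,0],"jaw":60},{"translation":[0,0,0],"rotation":[0,0,0],"jaw":60},{"translation":[0,0,0],"rotation":[0,0,0],"jaw":60}]}}

```text
time_s: 20.05
ee_pos: [0.4821, 0.2529, 0.0172]
tool_rot: [-2.484, 1.921, -0.001]
ft_force: [-0.2, 0.2, 0.2]
width: 0.705
grasp_force: 0.0
```

>>> {"method": "step_arm", "body": {"motion": [{"translation":[0.24,0,0],"rotation":[0,0,0],"jaw":60},{"translation":[0.24,0,0],"rotation":[0,0,0],"jaw":60},{"translation":[0.24,0,0],"rotation":[0,0,0],"jaw":60},{"translation":[0.24,0,0],"rotation":[0,0,0],"jaw":60},{"translation":[0.24,0,0],"rotation":[0,0,0],"jaw":60},{"translation":[0.24,0,0],"rotation":[0,0,0],"jaw":60},{"translation":[0.24,0,0],"rotation":[0,0,0],"jaw":60},{"translation":[0.24,0,0],"rotation":[0,0,0],"jaw":60},{"translation":[0.24,0,0],"rotation":[0,0,0],"jaw":60},{"translation":[0.24,0,0],"rotation":[0,0,0],"jaw":60}]}}

```text
time_s: 21.05
ee_pos: [0.4934, 0.1987, 0.0164]
tool_rot: [-2.478, 1.925, 0.011]
ft_force: [-32.9, 39.1, 11.0]
width: 0.704
grasp_force: 23.2
```

Run:
```python
from h import *
np.set_printoptions(precision=3,suppress=True)
tool();s=eyes.grab_frame("side");t=eyes.grab_frame("top")
c=fx(FX,(0,65,0));r=fit([t,s],COV(28),(c[0]*1000,c[1]*1000,.2),12);print(r,loc((529.3,65.5,.248),r[0]),r[0][2]-.248)
save(s,"s4",(190,110,390,310),3)
```

```text
tcp fix mm [ -2.058 137.974] z 16.401446646313776 yaw -1.5690274760739664 tilt [-0.008  0.002 -1.   ] F [-32.897  39.094  11.019] t 21.05
(array([525.028, 128.636,   0.22 ]), np.float64(-1.3228230476379395)) [11.356 62.253] -0.02760903226157327
```

View pics/s4.png

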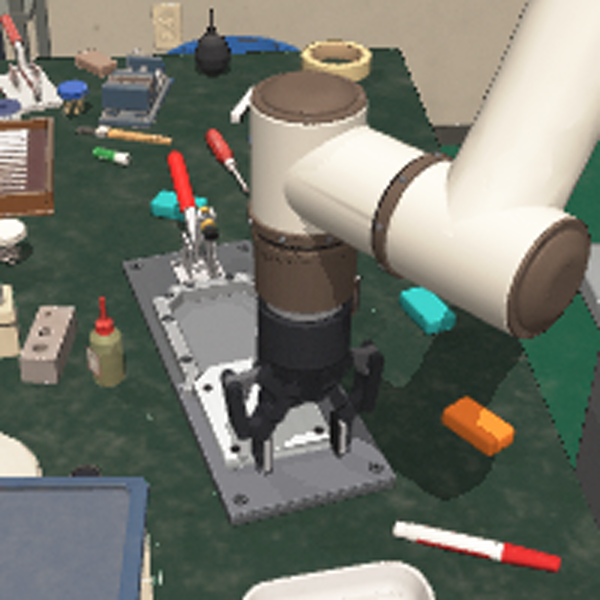

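The cover is now straight but about 11 mm too far to +x, and its corner jams on the flared guide. I'll back off and nudge it across with the closed fingers on its far side.

>>> {"method": "step_arm", "body": {"motion": [{"translation":[-0.6,0,0],"rotation":[0,0,0],"jaw":60},{"translation":[0,0,-1],"rotation":[0,0,0],"jaw":30},{"translation":[0,0,-1],"rotation":[0,0,0],"jaw":0},{"translation":[0.86,-0.86,0],"rotation":[0,0,0],"jaw":0},{"translation":[0.86,-0.86,0],"rotation":[0,0,0],"jaw":0},{"translation":[0.86,-0.86,0],"rotation":[0,0,0],"jaw":0},{"translation":[0.86,-0.86,0],"rotation":[0,0,0],"jaw":0},{"translation":[0,0,0],"rotation":[0,0,0],"jaw":0},{"translation":[0,0,0.5],"rotation":[0,0,0],"jaw":0},{"translation":[0,0,0],"rotation":[0,0,0],"jaw":0}]}}

```text
time_s: 22.15
ee_pos: [0.5955, 0.1463, 0.0514]
tool_rot: [2.481, -1.92, -0.004]
ft_force: [-0.1, 0.4, -0.5]
width: -0.003
grasp_force: 0.0
```

Run:
```python
from h import *
np.set_printoptions(precision=3,suppress=True)
tool();s=eyes.grab_frame("side");t=eyes.grab_frame("top")
for i in ([s],[t,s]):
    r=fit(i,COV(28),(525,129,.22),8);print(r,loc((529.3,65.5,.248),r[0]),r[0][2]-.248)
    print(" fixfit",fit(i,FIX,(529.3,65.5,.248),4))
a=cv2.resize(s["color"][170:310,190:390,::-1],None,fx=4,fy=4,interpolation=cv2.INTER_CUBIC)
poly(a,s,[fx((r[0][0]/1000,r[0][1]/1000,r[0][2]),p) for p in [(-30,-65,28),(30,-65,28),(50,-45,28),(50,65,28),(-50,65,28),(-50,-45,28)]],(0,0,255),4,np.array([190,170]))
cv2.imwrite("pics/s5.png",a)
```

```text
tcp fix mm [84.021 62.089] z 51.42131929533834 yaw -1.5652771346090328 tilt [ 0.001  0.006 -1.   ] F [-0.133  0.422 -0.511] t 22.15
(array([524.617, 131.699,   0.232]), np.float64(-0.739008903503418)) [11.709 65.324] -0.01639573593279417
 fixfit (array([529.139,  70.121,   0.252]), np.float64(-0.5809668302536011))
(array([524.635, 128.279,   0.229]), np.float64(-1.5103962421417236)) [10.887 62.004] -0.019095725643287542
 fixfit (array([529.52 ,  65.595,   0.249]), np.float64(-1.1020692586898804))
```

View pics/s5.png

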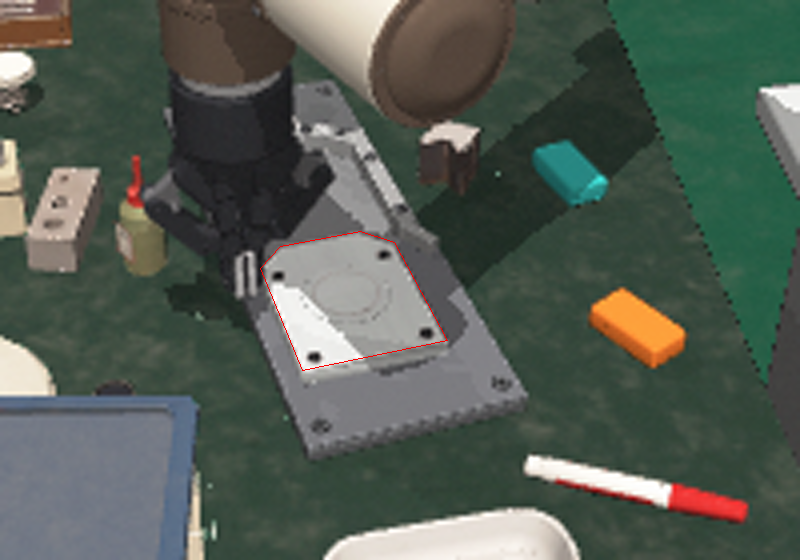

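>>> {"method": "step_arm", "body": {"motion": [{"translation":[0,0,0.7],"rotation":[0,0,0],"jaw":0},{"translation":[0,0,0.5],"rotation":[0,0,0],"jaw":0},{"translation":[0,0,0.1],"rotation":[0,0,0],"jaw":0},{"translation":[0,0.15,0],"rotation":[0,0,0],"jaw":0},{"translation":[0,0.15,0],"rotation":[0,0,0],"jaw":0},{"translation":[0,0.15,0],"rotation":[0,0,0],"jaw":0},{"translation":[0,0.15,0],"rotation":[0,0,0],"jaw":0},{"translation":[0,0.14,0],"rotation":[0,0,0],"jaw":0},{"translation":[0,0,0],"rotation":[0,0,0],"jaw":0},{"translation":[0,0,0],"rotation":[0,0,0],"jaw":0}]}}

```text
time_s: 23.25
ee_pos: [0.5798, 0.1428, 0.0217]
tool_rot: [-2.485, 1.922, -0.0]
ft_force: [-0.5, 0.8, 0.2]
width: -0.003
grasp_force: 0.0
```

Run:
```python
from h import *
np.set_printoptions(precision=3,suppress=True)
tool();s=eyes.grab_frame("side");t=eyes.grab_frame("top")
for i in ([s],[t,s]):
    r=fit(i,COV(28),(520,129,.23),10);print(r,loc((529.3,65.5,.248),r[0]),r[0][2]-.248)
```

```text
tcp fix mm [67.965 62.482] z 21.73912645216152 yaw -1.5647188575632018 tilt [-0. -0. -1.] F [-0.5    0.816  0.191] t 23.25
(array([522.925, 134.272,   0.227]), np.float64(-0.5357933640480042)) [10.702 68.233] -0.020858339201640513
(array([524.168, 128.364,   0.239]), np.float64(-1.2053954601287842)) [10.456 62.2  ] -0.009166414934868528
```

>>> {"method": "step_arm", "body": {"motion": [{"translation":[0,0.12,0],"rotation":[0,0,0],"jaw":0},{"translation":[0,0.12,0],"rotation":[0,0,0],"jaw":0},{"translation":[0,0.12,0],"rotation":[0,0,0],"jaw":0},{"translation":[0,0.1,0],"rotation":[0,0,0],"jaw":0},{"translation":[0,0,0],"rotation":[0,0,0],"jaw":0},{"translation":[0,0,0],"rotation":[0,0,0],"jaw":0},{"translation":[0,0,0],"rotation":[0,0,0],"jaw":0},{"translation":[0,0,0],"rotation":[0,0,0],"jaw":0},{"translation":[0,0,0],"rotation":[0,0,0],"jaw":0},{"translation":[0,0,0],"rotation":[0,0,0],"jaw":0}]}}

```text
time_s: 24.35
ee_pos: [0.5685, 0.1398, 0.0217]
tool_rot: [2.485, -1.922, -0.0]
ft_force: [-0.3, 1.6, 2.1]
width: -0.003
grasp_force: 1.1
```

Run:
```python
from h import *
np.set_printoptions(precision=3,suppress=True)
tool();s=eyes.grab_frame("side");t=eyes.grab_frame("top")
for i in ([s],[t,s]):
    r=fit(i,COV(28),(516,129,.23),10);print(r,loc((529.3,65.5,.248),r[0]),r[0][2]-.248)
```

```text
tcp fix mm [56.29  62.413] z 21.655894777213142 yaw -1.5648307551927665 tilt [ 0.     0.001 -1.   ] F [-0.259  1.582  2.143] t 24.35
(array([512.081, 130.225,   0.238]), np.float64(-0.5531136393547058)) [-0.805 66.971] -0.009651316627494744
(array([513.285, 124.967,   0.251]), np.float64(-1.2357484102249146)) [-0.928 61.579] 0.003226255865138916
```

The cover is now centred (x −0.9 mm, skew about 0). I'll go back behind it and push.

>>> {"method": "step_arm", "body": {"motion": [{"translation":[0,-0.4,0],"rotation":[0,0,0],"jaw":0},{"translation":[0,0,-1],"rotation":[0,0,0],"jaw":0},{"translation":[0,0,-1],"rotation":[0,0,0],"jaw":30},{"translation":[-0.9,0.67,0],"rotation":[0,0,0],"jaw":60},{"translation":[-0.9,0.67,0],"rotation":[0,0,0],"jaw":60},{"translation":[-0.9,0.67,0],"rotation":[0,0,0],"jaw":60},{"translation":[-0.9,0.67,0],"rotation":[0,0,0],"jaw":60},{"translation":[0,0,0.8],"rotation":[0,0,0.006],"jaw":60},{"translation":[0,0,0.8],"rotation":[0,0,0],"jaw":60},{"translation":[0,0,0.6],"rotation":[0,0,0],"jaw":60}]}}

```text
time_s: 25.45
ee_pos: [0.4906, 0.2125, 0.0153]
tool_rot: [2.478, -1.928, -0.001]
ft_force: [0.1, 0.2, -0.2]
width: 0.7
grasp_force: 0.0
```

Run:
```python
from h import *
np.set_printoptions(precision=3,suppress=True)
tool()
```

```text
tcp fix mm [ -1.461 152.031] z 15.341446469032329 yaw -1.5704174167985567 tilt [ 0.001  0.001 -1.   ] F [ 0.073  0.198 -0.239] t 25.45
```

>>> {"method": "step_arm", "body": {"motion": [{"translation":[0.3,0,0],"rotation":[0,0,0],"jaw":60},{"translation":[0.3,0,0],"rotation":[0,0,0],"jaw":60},{"translation":[0.3,0,0],"rotation":[0,0,0],"jaw":60},{"translation":[0.3,0,0],"rotation":[0,0,0],"jaw":60},{"translation":[0.3,0,0],"rotation":[0,0,0],"jaw":60},{"translation":[0.3,0,0],"rotation":[0,0,0],"jaw":60},{"translation":[0.3,0,0],"rotation":[0,0,0],"jaw":60},{"translation":[0.3,0,0],"rotation":[0,0,0],"jaw":60},{"translation":[0.3,0,0],"rotation":[0,0,0],"jaw":60},{"translation":[0.3,0,0],"rotation":[0,0,0],"jaw":60}]}}

```text
time_s: 26.45
ee_pos: [0.5102, 0.14, 0.0171]
tool_rot: [-2.478, 1.928, -0.001]
ft_force: [-1.0, 5.0, 4.3]
width: 0.701
grasp_force: 2.6
```

Run:
```python
from h import *
np.set_printoptions(precision=3,suppress=True)
tool();s=eyes.grab_frame("side");t=eyes.grab_frame("top")
c=fx(FX,(0,2,0))*1000
r=fit([t,s],COV(28),(c[0],c[1],.248),10);print(r,loc((529.3,65.5,.248),r[0]),r[0][2]-.248)
```

```text
tcp fix mm [-0.243 76.863] z 17.098052521117214 yaw -1.570288754115128 tilt [-0.001 -0.002 -1.   ] F [-1.037  5.013  4.322] t 26.45
(array([528.201,  64.791,   0.271]), np.float64(-1.1136232614517212)) [-1.239 -0.418] 0.02263358047048858
```

>>> {"method": "step_arm", "body": {"motion": [{"translation":[0.24,0,0],"rotation":[0,0,0],"jaw":60},{"translation":[0.24,0,0],"rotation":[0,0,0],"jaw":60},{"translation":[0.24,0,0],"rotation":[0,0,0],"jaw":60},{"translation":[0.24,0,0],"rotation":[0,0,0],"jaw":60},{"translation":[0.24,0,0],"rotation":[0,0,0],"jaw":60},{"translation":[0.24,0,0],"rotation":[0,0,0],"jaw":60},{"translation":[0.24,0,0],"rotation":[0,0,0],"jaw":60},{"translation":[0.24,0,0],"rotation":[0,0,0],"jaw":60},{"translation":[0.24,0,0],"rotation":[0,0,0],"jaw":60},{"translation":[0.1,0,0],"rotation":[0,0,0],"jaw":60}]}}

```text
time_s: 27.55
ee_pos: [0.523, 0.0843, 0.0163]
tool_rot: [2.478, -1.93, -0.001]
ft_force: [-0.5, 2.3, -1.7]
width: 0.7
grasp_force: 1.1
```

Run:
```python
from h import *
np.set_printoptions(precision=3,suppress=True)
tool();s=eyes.grab_frame("side"); save(s,"s6",(190,110,390,310),3)
```

```text
tcp fix mm [-1.468 19.756] z 16.30036284624413 yaw -1.571639051636916 tilt [ 0.     0.001 -1.   ] F [-0.513  2.277 -1.722] t 27.55
```

View pics/s6.png

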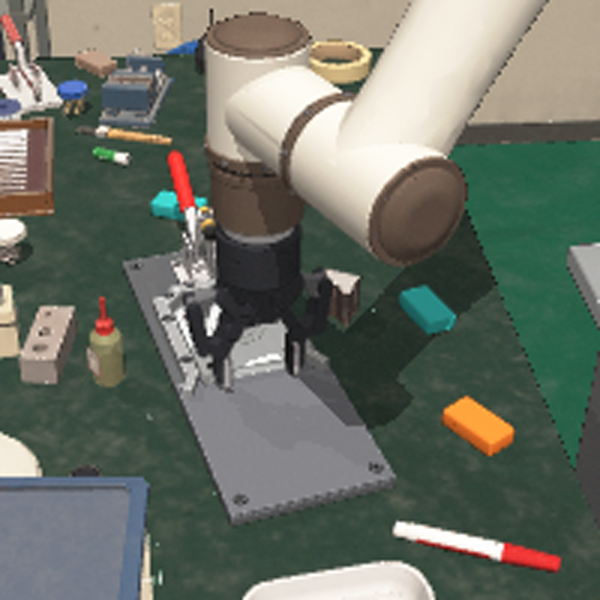

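The cover is nearly in, with its tail at (255,365) just ahead of the fingers. Slow final push.

>>> {"method": "step_arm", "body": {"motion": [{"translation":[0.06,0,0],"rotation":[0,0,0],"jaw":60},{"translation":[0.06,0,0],"rotation":[0,0,0],"jaw":60},{"translation":[0.06,0,0],"rotation":[0,0,0],"jaw":60},{"translation":[0.06,0,0],"rotation":[0,0,0],"jaw":60},{"translation":[0.06,0,0],"rotation":[0,0,0],"jaw":60},{"translation":[0.05,0,0],"rotation":[0,0,0],"jaw":60},{"translation":[0.04,0,0],"rotation":[0,0,0],"jaw":60},{"translation":[0.03,0,0],"rotation":[0,0,0],"jaw":60},{"translation":[0,0,0],"rotation":[0,0,0],"jaw":60},{"translation":[0,0,0],"rotation":[0,0,0],"jaw":60}]}}

```text
time_s: 28.6
ee_pos: [0.5261, 0.0747, 0.0168]
tool_rot: [2.479, -1.929, 0.001]
ft_force: [-0.3, 1.0, -0.0]
width: 0.706
grasp_force: 0.0
```

Run:
```python
from h import *
np.set_printoptions(precision=3,suppress=True)
tool()
```

```text
tcp fix mm [-0.872  9.754] z 16.78156456934162 yaw -1.570711023152852 tilt [ 0. -0. -1.] F [-0.327  0.955 -0.014] t 28.6
```

Now only light force. I'll push 2.5 mm further and check the force.

>>> {"method": "step_arm", "body": {"motion": [{"translation":[0.03,0,0],"rotation":[0,0,0],"jaw":60},{"translation":[0.03,0,0],"rotation":[0,0,0],"jaw":60},{"translation":[0.03,0,0],"rotation":[0,0,0],"jaw":60},{"translation":[0.02,0,0],"rotation":[0,0,0],"jaw":60},{"translation":[0,0,0],"rotation":[0,0,0],"jaw":60},{"translation":[0,0,0],"rotation":[0,0,0],"jaw":60},{"translation":[0,0,0],"rotation":[0,0,0],"jaw":60},{"translation":[0,0,0],"rotation":[0,0,0],"jaw":60},{"translation":[0,0,0],"rotation":[0,0,0],"jaw":60},{"translation":[0,0,0],"rotation":[0,0,0],"jaw":60}]}}

```text
time_s: 29.6
ee_pos: [0.5266, 0.0724, 0.0166]
tool_rot: [-2.479, 1.929, -0.0]
ft_force: [-1.4, 3.5, 0.4]
width: 0.699
grasp_force: 1.5
```

>>> {"method": "step_arm", "body": {"motion": [{"translation":[-0.5,0,0],"rotation":[0,0,0],"jaw":60},{"translation":[0,0,-1],"rotation":[0,0,0],"jaw":60},{"translation":[0,0,-1],"rotation":[0,0,0],"jaw":60},{"translation":[-0.9,0.5,-0.9],"rotation":[0,0,0],"jaw":60},{"translation":[-0.9,0.5,-0.9],"rotation":[0,0,0],"jaw":60},{"translation":[-0.9,0.5,-0.9],"rotation":[0,0,0],"jaw":60},{"translation":[-0.9,0.9,-0.9],"rotation":[0,0,0],"jaw":0},{"translation":[-0.9,0.9,-0.5],"rotation":[0,0,0],"jaw":0},{"translation":[-0.9,0.9,0],"rotation":[0,0,0],"jaw":0},{"translation":[0,0,0],"rotation":[0,0,0],"jaw":0}]}}

```text
time_s: 30.6
ee_pos: [0.3861, 0.1903, 0.1696]
tool_rot: [-2.482, 1.925, 0.0]
ft_force: [-0.1, 0.3, 1.0]
width: 0.02
grasp_force: 0.0
```

Run:
```python
from h import *
np.set_printoptions(precision=3,suppress=True)
tool();s=eyes.grab_frame("side");t=eyes.grab_frame("top"); print(handle(FX,[t,s]))
c=fx(FX,(0,-67,0))*1000
for i in ([t],[s],[t,s]):
    for z in (23,28):
        r=fit(i,COV(z),(c[0],c[1],.248),6);print(z,r,loc((529.3,65.5,.248),r[0]),r[0][2]-.248)
    print(fit(i,FIX,(529.3,65.5,.248),4))
A=cv2.resize(s["color"][160:250,215:315,::-1],None,fx=4,fy=4,interpolation=cv2.INTER_CUBIC)
B=cv2.resize(t["color"][150:240,290:390,::-1],None,fx=4,fy=4,interpolation=cv2.INTER_CUBIC)
cv2.imwrite("pics/s7.png",np.hstack([A,B]))
```

```text
tcp fix mm [-108.237  156.116] z 169.60647615185013 yaw -1.5670313412386636 tilt [-0. -0. -1.] F [-0.113  0.287  1.028] t 30.6
[(np.float64(1.02), np.float64(188.5)), (np.float64(0.98), np.float64(76.0))]
23 (array([545.234,   0.703,   0.248]), np.float64(-0.7750506401062012)) [ -0.459 -66.725] -0.00024724462498301736
28 (array([544.817,   1.377,   0.252]), np.float64(-0.7699155211448669)) [ -0.698 -65.97 ] 0.00395066769862118
(array([529.31 ,  64.44 ,   0.246]), np.float64(-0.7254763245582581))
23 (array([545.537,   4.823,   0.248]), np.float64(-0.8478233814239502)) [  0.846 -62.806] -0.00037015897221959193
28 (array([545.781,  11.859,   0.246]), np.float64(-0.835945725440979)) [  2.81  -56.045] -0.0017311448733170476
(array([529.047,  68.644,   0.249]), np.float64(-0.6798219084739685))
23 (array([545.431,   1.724,   0.245]), np.float64(-1.5610439777374268)) [ -0.017 -65.784] -0.003225381185182591
28 (array([545.124,   2.524,   0.23 ]), np.float64(-1.3045567274093628)) [ -0.118 -64.934] -0.018109788703571245
(array([529.458,  65.414,   0.247]), np.float64(-1.3792791366577148))
```

View pics/s7.png

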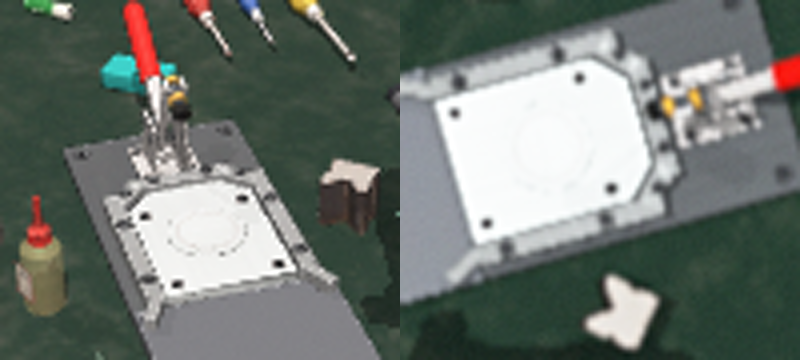

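Both cameras fit the top at 23 mm height (centre y about −66), and no tail face shows, so the cover seems to have dropped. I'll verify by touching its tail from above.

>>> {"method": "step_arm", "body": {"motion": [{"translation":[0.96,-0.62,0.4],"rotation":[0,0,0],"jaw":0},{"translation":[0.96,-0.62,0.5],"rotation":[0,0,0],"jaw":0},{"translation":[0.96,-0.62,0.5],"rotation":[0,0,0],"jaw":0},{"translation":[0.96,-0.62,0.5],"rotation":[0,0,0],"jaw":0},{"translation":[0.96,-0.62,0.5],"rotation":[0,0,0],"jaw":0},{"translation":[0.96,-0.62,0.5],"rotation":[0,0,0],"jaw":0},{"translation":[0.96,-0.62,0.5],"rotation":[0,0,0],"jaw":0},{"translation":[0,0,0.9],"rotation":[0,0,0],"jaw":0},{"translation":[0,0,0.7],"rotation":[0,0,0],"jaw":0},{"translation":[0,0,0.3],"rotation":[0,0,0],"jaw":0}]}}

```text
time_s: 31.7
ee_pos: [0.5343, 0.0516, 0.034]
tool_rot: [2.474, -1.93, -0.004]
ft_force: [0.6, 0.7, 0.9]
width: -0.001
grasp_force: 0.0
```

>>> {"method": "step_arm", "body": {"motion": [{"translation":[0,0,0.1],"rotation":[0,0,0],"jaw":0},{"translation":[0,0,0.1],"rotation":[0,0,0],"jaw":0},{"translation":[0,0,0.05],"rotation":[0,0,0],"jaw":0},{"translation":[0,0,0.05],"rotation":[0,0,0],"jaw":0},{"translation":[0,0,0],"rotation":[0,0,0],"jaw":0},{"translation":[0,0,0],"rotation":[0,0,0],"jaw":0},{"translation":[0,0,0],"rotation":[0,0,0],"jaw":0},{"translation":[0,0,0],"rotation":[0,0,0],"jaw":0},{"translation":[0,0,0],"rotation":[0,0,0],"jaw":0},{"translation":[0,0,0],"rotation":[0,0,0],"jaw":0}]}}

```text
time_s: 32.7
ee_pos: [0.535, 0.0533, 0.0291]
tool_rot: [-2.479, 1.93, -0.0]
ft_force: [0.5, 0.7, 0.0]
width: -0.001
grasp_force: 0.0
```

>>> {"method": "step_arm", "body": {"motion": [{"translation":[0,0,0.05],"rotation":[0,0,0],"jaw":0},{"translation":[0,0,0.05],"rotation":[0,0,0],"jaw":0},{"translation":[0,0,0.05],"rotation":[0,0,0],"jaw":0},{"translation":[0,0,0.04],"rotation":[0,0,0],"jaw":0},{"translation":[0,0,0.04],"rotation":[0,0,0],"jaw":0},{"translation":[0,0,0.04],"rotation":[0,0,0],"jaw":0},{"translation":[0,0,0],"rotation":[0,0,0],"jaw":0},{"translation":[0,0,0],"rotation":[0,0,0],"jaw":0},{"translation":[0,0,0],"rotation":[0,0,0],"jaw":0},{"translation":[0,0,0],"rotation":[0,0,0],"jaw":0}]}}

```text
time_s: 33.7
ee_pos: [0.5349, 0.0533, 0.0231]
tool_rot: [2.479, -1.929, 0.0]
ft_force: [-2.1, 0.7, 5.4]
width: 0.002
grasp_force: 2.9
```

Contact at z = 23.1 mm, so the cover is seated. Next I go behind the handle to swing it upright.

>>> {"method": "step_arm", "body": {"motion": [{"translation":[0,0,-1],"rotation":[0,0,0],"jaw":0},{"translation":[0,0,-1],"rotation":[0,0,0],"jaw":0},{"translation":[0,0,-1],"rotation":[0,0,0],"jaw":0},{"translation":[0,0,-1],"rotation":[0,0,0],"jaw":0},{"translation":[0,0,-1],"rotation":[0,0,0],"jaw":0},{"translation":[0,0,-1],"rotation":[0,0,0],"jaw":0},{"translation":[1,0.03,-0.8],"rotation":[0,0,0],"jaw":0},{"translation":[1,0.03,0],"rotation":[0,0,0],"jaw":0},{"translation":[1,0.03,0],"rotation":[0,0,0],"jaw":0},{"translation":[1,0,0],"rotation":[0,0,0],"jaw":0}]}}

```text
time_s: 34.7
ee_pos: [0.5573, -0.045, 0.1925]
tool_rot: [-2.479, 1.929, -0.0]
ft_force: [0.6, 1.2, 0.1]
width: -0.001
grasp_force: 0.0
```

>>> {"method": "step_arm", "body": {"motion": [{"translation":[1,0,0],"rotation":[0,0,0],"jaw":0},{"translation":[1,0,0],"rotation":[0,0,0],"jaw":0},{"translation":[1,0,0],"rotation":[0,0,0],"jaw":0},{"translation":[1,0,0],"rotation":[0,0,0],"jaw":0},{"translation":[1,0,0],"rotation":[0,0,0],"jaw":0},{"translation":[1,0,0],"rotation":[0,0,0],"jaw":0},{"translation":[1,0,0],"rotation":[0,0,0],"jaw":0},{"translation":[0.95,0,0],"rotation":[0,0,0],"jaw":0},{"translation":[0,0,0],"rotation":[0,0,0],"jaw":0},{"translation":[0,0,0],"rotation":[0,0,0],"jaw":0}]}}

```text
time_s: 35.7
ee_pos: [0.6058, -0.2371, 0.1917]
tool_rot: [2.478, -1.931, -0.002]
ft_force: [-0.1, -0.2, 0.1]
width: 0.001
grasp_force: 0.0
```

Run:
```python
from h import *
np.set_printoptions(precision=3,suppress=True)
tool();s=eyes.grab_frame("side");t=eyes.grab_frame("top"); print(handle(FX,[t,s]))
```

```text
tcp fix mm [  -0.161 -312.107] z 191.69364016889463 yaw -1.5719259638784353 tilt [-0.001  0.001 -1.   ] F [-0.066 -0.172  0.125] t 35.7
[(np.float64(-0.1), np.float64(-37.5)), (np.float64(0.98), np.float64(74.5))]
```

>>> {"method": "step_arm", "body": {"motion": [{"translation":[0,0,0.8],"rotation":[0,0,0],"jaw":0},{"translation":[0,0,0.8],"rotation":[0,0,0],"jaw":0},{"translation":[0,0,0.8],"rotation":[0,0,0],"jaw":0},{"translation":[0,0,0.8],"rotation":[0,0,0],"jaw":0},{"translation":[0,0,0.8],"rotation":[0,0,0],"jaw":0},{"translation":[-0.4,0,0],"rotation":[0,0,0],"jaw":0},{"translation":[-0.4,0,0],"rotation":[0,0,0],"jaw":0},{"translation":[-0.4,0,-0.15],"rotation":[0,0,0],"jaw":0},{"translation":[-0.4,0,-0.25],"rotation":[0,0,0],"jaw":0},{"translation":[-0.4,0,-0.3],"rotation":[0,0,0],"jaw":0}]}}

```text
time_s: 36.8
ee_pos: [0.5945, -0.1875, 0.112]
tool_rot: [-2.479, 1.928, -0.004]
ft_force: [0.6, -0.8, -0.4]
width: -0.0
grasp_force: 0.9
```

>>> {"method": "step_arm", "body": {"motion": [{"translation":[-0.3,0,-0.12],"rotation":[0,0,0],"jaw":0},{"translation":[-0.3,0,-0.12],"rotation":[0,0,0],"jaw":0},{"translation":[-0.3,0,-0.12],"rotation":[0,0,0],"jaw":0},{"translation":[-0.3,0,-0.12],"rotation":[0,0,0],"jaw":0},{"translation":[-0.3,0,-0.12],"rotation":[0,0,0],"jaw":0},{"translation":[-0.2,0,-0.12],"rotation":[0,0,0],"jaw":0},{"translation":[-0.1,0,0],"rotation":[0,0,0],"jaw":0},{"translation":[0,0,0],"rotation":[0,0,0],"jaw":0},{"translation":[0,0,0],"rotation":[0,0,0],"jaw":0},{"translation":[0,0,0],"rotation":[0,0,0],"jaw":0}]}}

```text
time_s: 37.8
ee_pos: [0.5825, -0.1447, 0.1274]
tool_rot: [2.479, -1.93, -0.001]
ft_force: [0.3, -0.2, 0.4]
width: 0.004
grasp_force: 0.0
```

Run:
```python
from h import *
np.set_printoptions(precision=3,suppress=True)
tool();s=eyes.grab_frame("side");t=eyes.grab_frame("top"); print(handle(FX,[t,s]))
```

```text
tcp fix mm [  -0.002 -216.857] z 127.38957564423103 yaw -1.5711567553273555 tilt [-0.001  0.001 -1.   ] F [ 0.309 -0.206  0.354] t 37.8
[(np.float64(-0.1), np.float64(-21.0)), (np.float64(0.0), np.float64(91.0))]
```

>>> {"method": "step_arm", "body": {"motion": [{"translation":[-0.08,0,0],"rotation":[0,0,0],"jaw":0},{"translation":[-0.08,0,0],"rotation":[0,0,0],"jaw":0},{"translation":[-0.06,0,0],"rotation":[0,0,0],"jaw":0},{"translation":[-0.05,0,0],"rotation":[0,0,0],"jaw":0},{"translation":[-0.05,0,0],"rotation":[0,0,0],"jaw":0},{"translation":[0,0,0],"rotation":[0,0,0],"jaw":0},{"translation":[0,0,0],"rotation":[0,0,0],"jaw":0},{"translation":[0,0,0],"rotation":[0,0,0],"jaw":0},{"translation":[0,0,0],"rotation":[0,0,0],"jaw":0},{"translation":[0,0,0],"rotation":[0,0,0],"jaw":0}]}}

```text
time_s: 38.9
ee_pos: [0.5811, -0.1377, 0.1282]
tool_rot: [2.479, -1.929, 0.002]
ft_force: [0.6, -4.3, 1.8]
width: -0.002
grasp_force: 2.6
```

>>> {"method": "step_arm", "body": {"motion": [{"translation":[-0.05,0,0],"rotation":[0,0,0],"jaw":0},{"translation":[-0.05,0,0],"rotation":[0,0,0],"jaw":0},{"translation":[-0.04,0,0],"rotation":[0,0,0],"jaw":0},{"translation":[0,0,0],"rotation":[0,0,0],"jaw":0},{"translation":[0,0,0],"rotation":[0,0,0],"jaw":0},{"translation":[0,0,0],"rotation":[0,0,0],"jaw":0},{"translation":[0,0,0],"rotation":[0,0,0],"jaw":0},{"translation":[0,0,0],"rotation":[0,0,0],"jaw":0},{"translation":[0,0,0],"rotation":[0,0,0],"jaw":0},{"translation":[0,0,0],"rotation":[0,0,0],"jaw":0}]}}

```text
time_s: 39.9
ee_pos: [0.581, -0.1372, 0.1283]
tool_rot: [2.477, -1.928, 0.007]
ft_force: [3.2, -15.8, -2.4]
width: 0.0
grasp_force: 8.0
```

The handle is against its stop. I'll retreat and check.

>>> {"method": "step_arm", "body": {"motion": [{"translation":[0.4,0,0],"rotation":[0,0,0],"jaw":0},{"translation":[0.8,0,0],"rotation":[0,0,0],"jaw":0},{"translation":[0,0,-1],"rotation":[0,0,0],"jaw":0},{"translation":[0,0,-1],"rotation":[0,0,0],"jaw":0},{"translation":[0,0.5,-1],"rotation":[0,0,0],"jaw":0},{"translation":[0,1,-0.5],"rotation":[0,0,0],"jaw":0},{"translation":[0,1,0],"rotation":[0,0,0],"jaw":0},{"translation":[0,1,0],"rotation":[0,0,0],"jaw":0},{"translation":[0,0.5,0],"rotation":[0,0,0],"jaw":0},{"translation":[0,0,0],"rotation":[0,0,0],"jaw":0}]}}

```text
time_s: 40.9
ee_pos: [0.4894, -0.1871, 0.2155]
tool_rot: [-2.478, 1.93, 0.001]
ft_force: [0.3, -0.2, -0.1]
width: -0.002
grasp_force: 0.0
```

Run:
```python
from h import *
np.set_printoptions(precision=3,suppress=True)
tool();s=eyes.grab_frame("side");t=eyes.grab_frame("top"); print(handle(FX,[t,s]))
c=fx(FX,(0,-67,0))*1000
r=fit([t,s],COV(23),(c[0],c[1],.248),6);print(r,loc((529.3,65.5,.248),r[0]),r[0][2]-.248)
A=cv2.resize(s["color"][130:300,205:375,::-1],None,fx=2.3,fy=2.3,interpolation=cv2.INTER_CUBIC)
B=cv2.resize(t["color"][130:300,110:280,::-1],None,fx=2.3,fy=2.3,interpolation=cv2.INTER_CUBIC)
cv2.imwrite("pics/s8.png",np.hstack([A,B]))
```

```text
tcp fix mm [-100.715 -235.051] z 215.52353954139585 yaw -1.5714562022119767 tilt [-0.001 -0.    -1.   ] F [ 0.329 -0.163 -0.136] t 40.9
[(np.float64(-0.1), np.float64(-37.5)), (np.float64(-0.02), np.float64(93.0))]
(array([545.291,   3.351,   0.252]), np.float64(-1.3411993980407715)) [  0.246 -64.172] 0.0036963066318255744
```

View pics/s8.png

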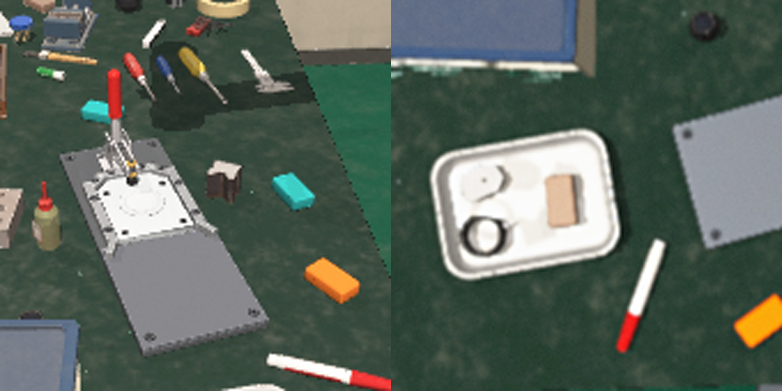

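The handle is upright at (115,95) with the arm down on the seated cover at (140,205), and the block is in the tray at (562,200). Everything else is undisturbed, so I'm handing in.

```bash
python3 -c "
from cell import ctrl; print(ctrl.job_done())"
```

```text
the job is handed in; nothing more can be done
None
```

The job is handed in: the cover is seated flat in the nest and clamped with the handle upright, and the abrasive block lies flat in the free half of the tray. The robot took about 41 s of the 72 s allowed; the cover jammed once on a flared guide (about 51 N at the wrist) and was freed by backing off and re-centring it.

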